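# Load three vases onto their kiln setters

## Task

Load the three vases for firing: pick out the shouldered vases on the ware board and stand each one upright in the middle of the round setter of its own size on the kiln shelf - largest vase on the largest disc, smallest on the smallest - starting with the tallest and finishing with the shortest. Set them down gently, finish with each vase before taking the next, and leave the beaker, the bowl and the mug where they are.

Things in the scene. Friction and masses are not known exactly. Their poses are not given: they have to be found in the camera images.
- vase_large: large round-shouldered white clay vase, upright on the 18 mm thick ware board (robot's right), 150 mm tall, belly dia 100, foot dia 60; on top a straight round open collar, outer dia 52, from 120 to 150 mm above the foot, to be gripped from above at any yaw. About 450 g (varies). Origin: centre of the foot's underside, z up. Neighbouring pots' centres 110 mm or more apart
- setter_large: large setter: fixed round disc of pale fireclay, dia 100 mm, 10 mm thick, on the dark 18 mm thick kiln shelf (robot's left); its top is 28 mm above the table. Origin: centre of its underside, z up; a vase standing on it has its origin 10 mm above this one. The three setters lie in any arrangement, centres 130 mm or more apart
- vase_medium: medium round-shouldered white clay vase, upright on the 18 mm thick ware board (robot's right), 120 mm tall, belly dia 80, foot dia 50; on top a straight round open collar, outer dia 44, from 90 to 120 mm above the foot, to be gripped from above at any yaw. About 280 g (varies). Origin: centre of the foot's underside, z up. Neighbouring pots' centres 110 mm or more apart
- setter_medium: medium setter: fixed round disc of pale fireclay, dia 80 mm, 10 mm thick, on the dark 18 mm thick kiln shelf (robot's left); its top is 28 mm above the table. Origin: centre of its underside, z up; a vase standing on it has its origin 10 mm above this one. The three setters lie in any arrangement, centres 130 mm or more apart
- vase_small: small round-shouldered white clay vase, upright on the 18 mm thick ware board (robot's right), 92 mm tall, belly dia 62, foot dia 40; on top a straight round open collar, outer dia 36, from 62 to 92 mm above the foot, to be gripped from above at any yaw. About 150 g (varies). Origin: centre of the foot's underside, z up. Neighbouring pots' centres 110 mm or more apart
- setter_small: small setter: fixed round disc of pale fireclay, dia 60 mm, 10 mm thick, on the dark 18 mm thick kiln shelf (robot's left); its top is 28 mm above the table. Origin: centre of its underside, z up; a vase standing on it has its origin 10 mm above this one. The three setters lie in any arrangement, centres 130 mm or more apart
- beaker: bystander: straight-sided white clay beaker without shoulder or collar, mouth 64 mm in diameter, 105 mm tall, standing on the ware board; origin at the centre of its underside. Not to be moved
- bowl: bystander: low open white clay bowl, mouth 92 mm in diameter, 45 mm tall, standing on the ware board; origin at the centre of its underside. Not to be moved
- mug: bystander: glazed blue mug, 76 mm in diameter and 85 mm tall, on the table beyond the ware board, its handle pointing away from the robot; origin at the centre of its underside. Not to be moved
Not all that is in view belongs to the job. What is shaped like the vase_medium but red is not meant. What is shaped like the vase_large but pink is not meant.

How it is judged:
On the way, in this order (a step that is already met when the one before it is completed fails the run):
1. the large vase stands on the large setter and is let go (horizontal distance between vase_large and setter_large below 0.01 m and z of vase_large in the frame of setter_large between 0.006 and 0.014 m and angle between vase_large's own z axis and vertical below 0.1 rad and linear speed of vase_large below 0.03 m/s and contact force between the fingers and vase_large below 0.3 N), for 0.2 s.
2. the medium vase stands on the medium setter and is let go (horizontal distance between vase_medium and setter_medium below 0.01 m and z of vase_medium in the frame of setter_medium between 0.006 and 0.014 m and angle between vase_medium's own z axis and vertical below 0.1 rad and linear speed of vase_medium below 0.03 m/s and contact force between the fingers and vase_medium below 0.3 N), for 0.2 s.
3. the small vase stands on the small setter and is let go (horizontal distance between vase_small and setter_small below 0.01 m and z of vase_small in the frame of setter_small between 0.006 and 0.014 m and angle between vase_small's own z axis and vertical below 0.1 rad and linear speed of vase_small below 0.03 m/s and contact force between the fingers and vase_small below 0.3 N), for 0.2 s.
At the end, for the whole second after the job is handed in: each vase stands upright (within 0.1 rad), at rest, on the setter of its own size, its axis within 10 mm of the setter's centre (horizontal distance between vase_large and setter_large below 0.01 m and z of vase_large in the frame of setter_large between 0.006 and 0.014 m and angle between each of vase_large, vase_medium, vase_small's own z axis and vertical below 0.1 rad and linear speed of each of vase_large, vase_medium, vase_small below 0.03 m/s and angular speed of each of vase_large, vase_medium, vase_small below 0.3 rad/s and horizontal distance between vase_medium and setter_medium below 0.01 m and z of vase_medium in the frame of setter_medium between 0.006 and 0.014 m and horizontal distance between vase_small and setter_small below 0.01 m and z of vase_small in the frame of setter_small between 0.006 and 0.014 m); the robot touches nothing.
It fails at once if the beaker, the bowl or the mug is moved more than 20 mm or tipped (distance of any of beaker, bowl, mug from where it was at the start of the episode above 0.02 m or angle between any of beaker, bowl, mug's own z axis and vertical above 0.5 rad).
It fails at once if a vase is knocked over (angle between any of vase_large, vase_medium, vase_small's own z axis and vertical above 0.7 rad).
It fails at once if a vase is let fall from more than about 15 mm above its setter instead of being set down ((height (world z) of vase_large above 0.048 m and contact force between the fingers and vase_large below 0.1 N and linear speed of vase_large above 0.3 m/s) or (height (world z) of vase_medium above 0.048 m and contact force between the fingers and vase_medium below 0.1 N and linear speed of vase_medium above 0.3 m/s) or (height (world z) of vase_small above 0.048 m and contact force between the fingers and vase_small below 0.1 N and linear speed of vase_small above 0.3 m/s)).
It fails at once if a setter is struck or pressed with over 80 N (contact force between any of setter_large, setter_medium, setter_small and anything else above 80 N).
It also fails if it takes over 106 s, if anything falls off the work surface, if the arm or the gripper's body presses on something with over 40 N, if the wrist force passes 120 N, or if a joint passes its speed limit or range.

## Robot

A 6-joint arm with a two-finger parallel gripper is mounted at the origin on the work surface. World frame = base frame: x ahead of the robot, y to its left, z up, the work surface at z = 0. Lengths are in m, angles in rad, forces in N, time in s.
With the tool pointing down it reaches from about 0.375 to 0.975 m from the base axis. Payload 3.8 kg.
Tool frame: the origin (TCP) lies midway between the tips of the shut fingers; the grasp point (between the pads) lies 19 mm behind it; z points along the fingers, y is the line along which they close (so a half turn about z gives the same grasp; the last joint's range is limited). The gripper opens to 85 mm and grips with 20 to 120 N. Pads are 22 mm wide; open, the fingers measure 114 mm over their backs; the gripper's body (76 mm by 85 mm) begins 54 mm behind the grasp point. The pads swing forward as they close: fully open they stand 13 mm farther back than shut.
Start: joints at [1.3, 0.264, 1.604, -0, 1.274, -0.037], TCP at [0.156, 0.657, 0.231] pointing down, gripper open.
Joint ranges: [-2.63, 2.63], [-0.94, 2.18], [0.31, 2.57], [-1.31, 4.45], [0, 2.66], [-2.55, 2.55]. Speed limits (rad/s): [2.57, 2.57, 3.14, 3.14, 3.14, 3.14].

## Interface

Orientations are given as a rotation vector (axis times angle).
In Python, from workcell import status, read_camera, workorder, masks_of gives the robot as it stands.
- The arm moves only by the tool drive_tool, never from a script. Its argument "rows" is a list of rows, each a list of 7 numbers: the turn, a rotation vector about the tool's x, y, z in degrees, then the shift along the tool's x, y, z in m, then the opening, from 0 (shut) to 1 (fully open). In form: [[ax, ay, az, tx, ty, tz, claw], ...]. A call has 1 to 8 rows; each row shifts and turns the commanded pose from where the row before left it, along the tool's axes as they then stand; what a row does not reach is not made up. A row lasts 1/12 s, in which the tool goes at most 41.7 mm and 7.16 degrees, less where a joint would pass 70% of its speed; a pose out of reach is approached as far as the arm can. A call is refused whole if a number of a shift passes 0.0417 or a number of a turn 7.16, either way. A call with a gripper value outside its range is refused whole. The fingers move at their own pace and stop on an object; "force" is the grip in N (left out, the last holds). Time passes only in rows, so rows that do not move let the fingers close. It gives the time, the measured TCP pose, the force, the opening and the grip force at its end, in the units of the state.
- status.read_state(): the state, without advancing time (a new reading comes with each control period).
- read_camera(name): name is "scene" or "top" or "wrist"; returns a dict with "color" (400x640x3 uint8, red, green, blue), "intrinsics" (3x3 intrinsics, pixels), "world_from_camera" (4x4, takes a point from camera to world coordinates); the wrist camera has in their place "mount" (4x4, takes a point from camera to tool coordinates, whose origin is the TCP and whose axes are the flange's). Camera axes: x right, y up, looking along -z (the intrinsics and any distortion apply to the point x, -y, -z); pixel columns grow to the right and rows downward; lengths in m; the calibration is good to about 2 mm. A picture is of the moment at which its call begins: read the wrist's pose just before it. There is no depth.
- workorder.finish_job(): hands the job in; it is judged then, once.
Trained networks look in a picture, given as the dict that the camera call returned (one of the last four; its "shot" number tells which), for a name from the list of things; names that differ only in an ending like _2 or _b are one class to them, and where a whole thing is asked for, a point or a joint stands for the part that bears it (a point fixed in the world has none). Each returns a list of dicts, best first, with "score" (0 to 1); they miss things now and then, are a little off and sometimes report something else, mostly with a low value. They report only what shows in the picture. A call takes as long as a camera call. They do not tell look-alikes from the thing itself.
- masks_of(picture, name): "mask" (400x640 bool, what is visible of it) and "bbox" ([left, top, right, bottom] in pixels, round what is visible of it).
The state is a dict: "time": time; "q": joint angles; "joint_vel": joint speeds; "joint_torque": joint torques, N m; "tool_pos": TCP position; "tcp_rot": TCP orientation; "wrist_force": force on the tool from outside, world axes, zero at the start; "torque": the same for the moment, N m; "width": opening from 0.0 (shut) to 1.0 (fully open); "grip_force": force on a finger pad.
Only numpy, scipy, OpenCV 4.12 (cv2) and the standard library are available. Lean on these libraries where they do the work, as an engineer would, in place of code of your own. Each camera call takes 0.05 s, during which the arm holds its last target. There are 200 camera calls.

## Working session

There is one attempt and no reset: what is moved stays moved. The work goes in short steps, Python scripts to look and compute and a tool call to move; the robot and the scene stay as the last step left them, time stands still between calls to the robot, and variables do not carry over. Pictures are saved under pics/ and viewed, at most 14 in all, crops included, and the job is handed in when it is done.

Besides the shell and the picture viewer there is one more tool, called after "Call:" in YAML: its name, and indented under it one key for each argument. drive_tool: Moves the arm, as the interface text tells. Its arguments: {"type":"object","properties":{"rows":{"type":"array"},"force":{"type":"number"}},"required":["rows"]}

```bash
mkdir -p pics; ls; cat > h.py <<'E'
import numpy as np, cv2
from scipy.spatial.transform import Rotation as R
from workcell import status, read_camera, workorder, masks_of
def save(p,n): cv2.imwrite('pics/'+n+'.png',p['color'][:,:,::-1])
def px2w(p,uv,z):
    T=np.array(p['world_from_camera']);K=np.array(p['intrinsics'])
    a=np.linalg.solve(K,[uv[0],uv[1],1]); d=T[:3,:3]@np.array([a[0],-a[1],-a[2]]); o=T[:3,3]
    return o+d*(z-o[2])/d[2]
def w2px(p,X):
    T=np.array(p['world_from_camera']);K=np.array(p['intrinsics'])
    c=T[:3,:3].T@(np.asarray(X)-T[:3,3]); c=K@np.array([c[0],-c[1],-c[2]]); return c[:2]/c[2]
NAMES=['vase_large','vase_medium','vase_small','setter_large','setter_medium','setter_small','beaker','bowl','mug']
E
python3 - <<'E'
from h import *
for c in ['top','scene']:
    p=read_camera(c); save(p,c+'0')
    print(c,{k:v for k,v in p.items() if k!='color'})
    for n in NAMES:
        for m in masks_of(p,n): 
            ys,xs=np.nonzero(m['mask']); print(n,round(m['score'],2),np.round(m['bbox']),round(xs.mean(),1),round(ys.mean(),1),len(xs),p['color'][m['mask']].mean(0).round())
print(status.read_state())
E
```

```text
pics
top {'intrinsics': array([[392.79291888,   0.        , 319.66269379],
       [  0.        , 392.79291888, 195.59168985],
       [  0.        ,   0.        ,   1.        ]]), 'world_from_camera': array([[ 0.00384494,  0.996253  , -0.08640127,  0.46736249],
       [-0.99986963,  0.0024751 , -0.01595598, -0.01346455],
       [-0.01568234,  0.08645136,  0.99613264,  0.95926198],
       [ 0.        ,  0.        ,  0.        ,  1.        ]]), 'shot': 1}
vase_large 0.84 [405. 212. 453. 261.] 428.3 236.5 1674 [194. 185. 171.]
vase_large 0.69 [394. 291. 440. 338.] 414.9 314.0 1767 [188. 116. 130.]
vase_large 0.53 [246. 215. 293. 254.] 268.7 234.9 1391 [224. 221. 192.]
vase_large 0.18 [196. 153. 229. 188.] 212.4 170.3 852 [223. 213. 183.]
vase_medium 0.81 [424.  80. 460. 115.] 441.8 97.8 1050 [165.  52.  35.]
vase_medium 0.6 [443. 153. 485. 188.] 464.2 170.5 1050 [188. 177. 164.]
vase_small 0.69 [344. 213. 370. 241.] 355.5 228.6 573 [192. 183. 169.]
setter_large 0.61 [248. 218. 291. 255.] 268.6 234.5 1410 [224. 221. 192.]
setter_medium 0.65 [197. 154. 230. 188.] 212.1 170.6 818 [224. 215.
[... 1715 characters left out ...]
]
{'time': 1.0, 'q': array([ 1.30007897e+00,  2.63870624e-01,  1.60399769e+00,  2.57162405e-05,
        1.27370235e+00, -3.69146358e-02]), 'joint_vel': array([-8.33933147e-04,  1.46221084e-07,  2.20305576e-03, -4.36348120e-04,
       -9.60465775e-04, -8.76790711e-04]), 'joint_torque': array([ 6.09555846e-04, -5.15080941e+01, -3.67739260e+01,  1.13074520e-06,
        8.86888793e-04, -1.12852166e-05]), 'tool_pos': array([0.15638499, 0.6566304 , 0.23130079]), 'tcp_rot': array([-3.66429839e-01, -3.12012853e+00, -4.00599053e-05]), 'wrist_force': array([-0.81198883, -0.18997746,  0.72198168]), 'torque': array([ 0.01938573, -0.0236337 ,  0.01232995]), 'grip_force': 0.0, 'width': 0.9955956741487483}
```

View pics/top0.png

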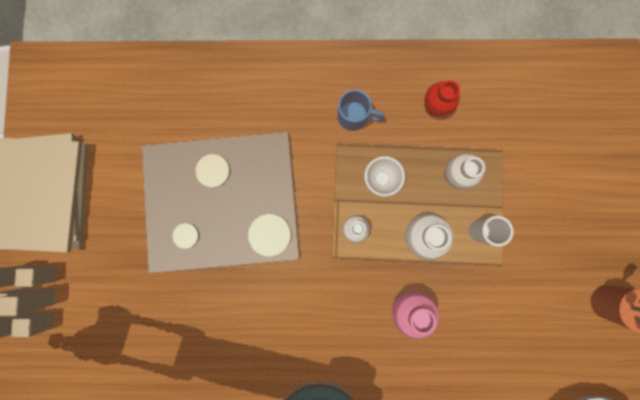

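View pics/scene0.png

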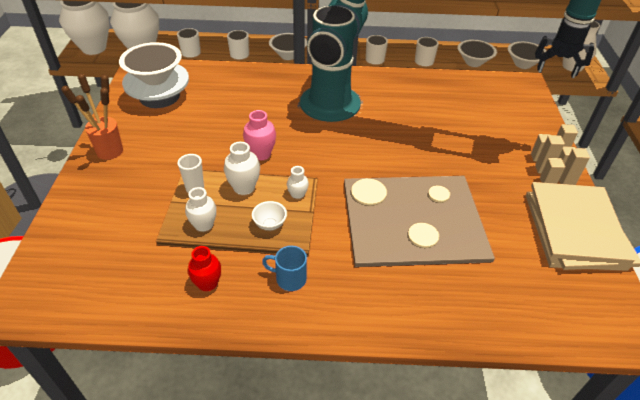

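The top view shows the white vases at about (430,236) large, (465,171) medium and (356,229) small. The setters are at (269,235) large, (212,171) medium and (185,236) small. The pink and red look-alikes and the bystanders are clearly separate.

```bash
cat >> h.py <<'E'
from scipy.optimize import minimize
def rings(s):  # s: list of (r,z)
    t=np.linspace(0,2*np.pi,40,endpoint=False)
    return np.concatenate([np.c_[r*np.cos(t),r*np.sin(t),0*t+z] for r,z in s])
MOD={'vase_large':[(.03,0),(.05,.065),(.045,.04),(.045,.09),(.026,.12),(.026,.15)],
'vase_medium':[(.025,0),(.04,.05),(.036,.03),(.036,.07),(.022,.09),(.022,.12)],
'vase_small':[(.02,0),(.031,.036),(.028,.02),(.028,.05),(.018,.062),(.018,.092)],
'setter_large':[(.05,0),(.05,.01)],'setter_medium':[(.04,0),(.04,.01)],'setter_small':[(.03,0),(.03,.01)]}
def sil(p,n,xy):
    P=rings(MOD[n])+[xy[0],xy[1],.018]; q=np.array([w2px(p,a) for a in P]).astype(np.float32)
    im=np.zeros((400,640),np.uint8)
    P0=len(q)//40
    h=q if n[0]=='s' else None
    hulls=[q] if n[0]=='s' else [q[:160],q[160:]]
    for h in hulls: cv2.fillPoly(im,[np.round(cv2.convexHull(h)*16).astype(np.int32)],255,shift=4,lineType=cv2.LINE_AA)
    return im/255.
def fit(p,n,mask,x0):
    m=cv2.GaussianBlur(mask.astype(float),(0,0),1)
    f=lambda v:((cv2.GaussianBlur(sil(p,n,v),(0,0),1)-m)**2).sum()
    r=minimize(f,x0,method='Nelder-Mead',options=dict(initial_simplex=np.array(x0)+[[0,0],[.01,0],[0,.01]],xatol=2e-4,fatol=.1))
    return r.x,r.fun
E
python3 - <<'E'
from h import *
near={'top':dict(vase_large=(428,236),vase_medium=(464,170),vase_small=(355,228),setter_large=(269,235),setter_medium=(212,170),setter_small=(185,235)),
'scene':dict(vase_large=(241,168),vase_medium=(200,209),vase_small=(297,182),setter_large=(368,191),setter_medium=(423,235),setter_small=(438,194))}
for c in near:
    p=read_camera(c)
    for n,uv in near[c].items():
        best=[m for m in masks_of(p,n) if np.hypot(*(np.array(m['mask'].nonzero())[::-1].mean(1)-uv))<8]
        if not best: print(c,n,'miss');continue
        x0=px2w(p,uv,.018+max(z for r,z in MOD[n])/2)[:2]
        x,f=fit(p,n,best[0]['mask'],x0); print(c,n,x.round(4),round(f),best[0]['mask'].sum())
        if n[0]=='s':  # bright colour blob
            k=p['color'].astype(int); w=np.zeros((400,640),bool); u,v=uv; w[v-30:v+30,u-30:u+30]=1
            bl=((k.min(2)>150)&w); x,f=fit(p,n,bl,x0); print('   colour',x.round(4),round(f),bl.sum())
E
```

```text
top vase_large [ 0.4542 -0.2386] 4 1743
top vase_medium [ 0.5999 -0.325 ] 38 1046
top vase_small [ 0.4688 -0.0805] 7 589
top setter_large [0.4567 0.121 ] 41 1363
   colour [0.4548 0.1231] 3 1501
top setter_medium [0.6112 0.2618] 28 853
   colour [0.6089 0.2629] 22 869
top setter_small [0.4535 0.3218] 18 508
   colour [0.4523 0.3241] 11 532
scene vase_large [ 0.4457 -0.2411] 38 1477
scene vase_medium [ 0.5961 -0.328 ] 19 1020
scene vase_small [ 0.4644 -0.0845] 20 506
scene setter_large [0.4514 0.1181] 27 728
   colour [0.4476 0.1199] 45 694
scene setter_medium [0.6084 0.2572] 19 603
   colour [0.6012 0.2602] 43 556
scene setter_small [0.4496 0.318 ] 7 299
   colour [0.4435 0.3206] 34 263
```

Call:
drive_tool:
  rows:
    - [0, 0, -6.7, 0, 0, -0.03, 1]
    - [0, 0, -6.7, 0, 0, -0.03, 1]
    - [0, 0, 0, -0.022, -0.033, -0.005, 1]
    - [0, 0, 0, -0.022, -0.033, -0.005, 1]
    - [0, 0, 0, -0.022, -0.033, -0.005, 1]
    - [0, 0, 0, -0.022, -0.033, -0.005, 1]
    - [0, 0, 0, -0.022, -0.033, -0.005, 1]
    - [0, 0, 0, -0.022, -0.033, -0.005, 1]
  force: 40

```text
time: 2.37
tool_pos: [0.289, 0.457, 0.3217]
tcp_rot: [-0.001, 3.141, 0.001]
wrist_force: [0.3, 0.5, 0.3]
width: 1.002
grip_force: 0.0
```

Call:
drive_tool:
  rows:
    - [0, 0, 0, -0.022, -0.033, -0.005, 1]
    - [0, 0, 0, -0.022, -0.033, -0.005, 1]
    - [0, 0, 0, -0.022, -0.033, -0.005, 1]
    - [0, 0, 0, -0.022, -0.033, -0.005, 1]
    - [0, 0, 0, -0.022, -0.033, -0.005, 1]
    - [0, 0, 0, -0.022, -0.033, -0.005, 1]
    - [0, 0, 0, 0, 0, 0, 1]
    - [0, 0, 0, 0, 0, 0, 1]

```text
time: 3.03
tool_pos: [0.4216, 0.259, 0.3519]
tcp_rot: [0.007, 3.141, 0.001]
wrist_force: [-1.0, 0.7, -0.1]
width: 1.001
grip_force: 0.0
```

```bash
cat >> h.py <<'E'
def wrist():
    s=status.read_state(); p=read_camera('wrist'); T=np.eye(4); T[:3,:3]=R.from_rotvec(s['tcp_rot']).as_matrix(); T[:3,3]=s['tool_pos']
    p['world_from_camera']=T@np.array(p['mount']); return s,p
def wfit(p,names,guess):
    for n in names:
        z=.018+max(z for r,z in MOD[n])/2; uv=w2px(p,[*guess[n],z])
        L=masks_of(p,n)
        L=[(np.hypot(*(np.array(m['mask'].nonzero())[::-1].mean(1)-uv)),m) for m in L]
        print(n,'pred',uv.round(),[(round(d),np.round(m['bbox']),round(m['score'],2)) for d,m in L])
        if L:
            m=min(L,key=lambda a:a[0])[1]; x,f=fit(p,n,m['mask'],guess[n]); print('   fit',x.round(4),round(f),m['mask'].sum())
G={'setter_large':(.454,.121),'setter_medium':(.608,.261),'setter_small':(.451,.322),'vase_large':(.451,-.2395),'vase_medium':(.598,-.3265),'vase_small':(.467,-.082)}
E
python3 - <<'E'
from h import *
s,p=wrist(); save(p,'w1'); print(s['tool_pos'],s['tcp_rot'],s['q'],s['time'],np.array(p['mount']).round(3))
wfit(p,NAMES[3:6],G)
E
```

```text
[0.42160005 0.25902995 0.35190219] [7.32229730e-03 3.14060342e+00 1.21528935e-03] [ 5.00450884e-01 -1.35789920e-01  1.80936754e+00  2.06807352e-04
  1.46678298e+00 -1.06570381e+00] 3.0333 [[-0.001  0.963  0.268  0.069]
 [ 1.     0.001  0.001  0.001]
 [ 0.001  0.268 -0.963 -0.142]
 [ 0.     0.     0.     1.   ]]
setter_large pred [224. 176.] [(1, array([190., 141., 258., 210.]), 0.78)]
   fit [0.4543 0.1203] 26 4195
setter_medium pred [325. 275.] [(1, array([295., 252., 352., 300.]), 0.66)]
   fit [0.6075 0.2597] 43 2098
setter_small pred [368. 173.] [(1, array([348., 153., 389., 197.]), 0.58)]
   fit [0.4517 0.3207] 18 1498
```

View pics/w1.png

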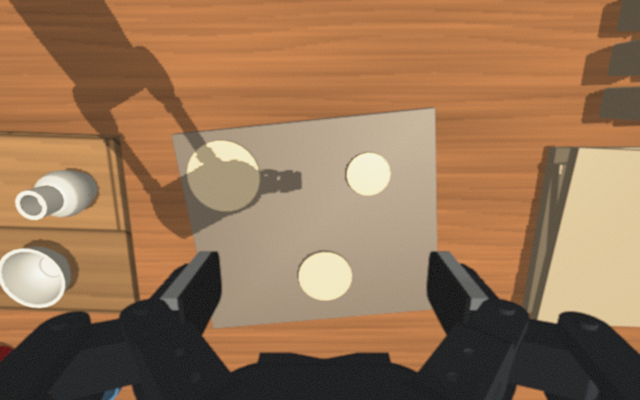

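The wrist view shows all three setters and agrees with the other cameras to within 1–2 mm. Next I'll look at the vases the same way.

Call:
drive_tool:
  rows:
    - [0, 0, 0, -0.002, -0.041, 0, 1]
    - [0, 0, 0, -0.002, -0.041, 0, 1]
    - [0, 0, 0, -0.002, -0.041, 0, 1]
    - [0, 0, 0, -0.002, -0.041, 0, 1]
    - [0, 0, 0, -0.002, -0.041, 0, 1]
    - [0, 0, 0, -0.002, -0.041, 0, 1]
    - [0, 0, 0, -0.002, -0.041, 0, 1]
    - [0, 0, 0, -0.002, -0.041, 0, 1]

```text
time: 3.9
tool_pos: [0.4362, -0.0676, 0.3513]
tcp_rot: [-0.005, 3.141, 0.0]
wrist_force: [1.0, 0.2, -0.4]
width: 0.998
grip_force: 0.0
```

Call:
drive_tool:
  rows:
    - [0, 0, 0, -0.002, -0.041, 0, 1]
    - [0, 0, 0, -0.002, -0.041, 0, 1]
    - [0, 0, 0, 0, -0.041, 0, 1]
    - [0, 0, 0, 0, -0.02, 0, 1]
    - [0, 0, 0, 0, 0, 0, 1]
    - [0, 0, 0, 0, 0, 0, 1]

```text
time: 4.4
tool_pos: [0.4407, -0.2099, 0.3507]
tcp_rot: [-0.0, -3.141, -0.002]
wrist_force: [0.1, 1.0, 0.3]
width: 1.0
grip_force: 0.0
```

```bash
python3 - <<'E'
from h import *
s,p=wrist(); save(p,'w2'); print(s['tool_pos'],s['tcp_rot'],s['q'],s['time'])
wfit(p,NAMES[:3],G)
E
```

```text
[ 0.44072764 -0.20986509  0.35066328] [-2.72585116e-04 -3.14050846e+00 -2.06738875e-03] [-4.95899594e-01 -1.46967159e-01  1.82131339e+00  6.45938377e-04
  1.46882584e+00 -2.06658859e+00] 4.4
vase_large pred [298. 170.] [(2, array([258., 130., 339., 214.]), 0.82), (144, array([277.,   0., 371.,  68.]), 0.68)]
   fit [ 0.4546 -0.2375] 18 5714
vase_medium pred [235. 277.] [(80, array([249., 337., 297., 366.]), 0.64), (5, array([214., 243., 268., 320.]), 0.57)]
   fit [ 0.5985 -0.3219] 647 2829
vase_small pred [424. 178.] [(1, array([398., 156., 449., 204.]), 0.79)]
   fit [ 0.4689 -0.0823] 60 1978
```

View pics/w2.png

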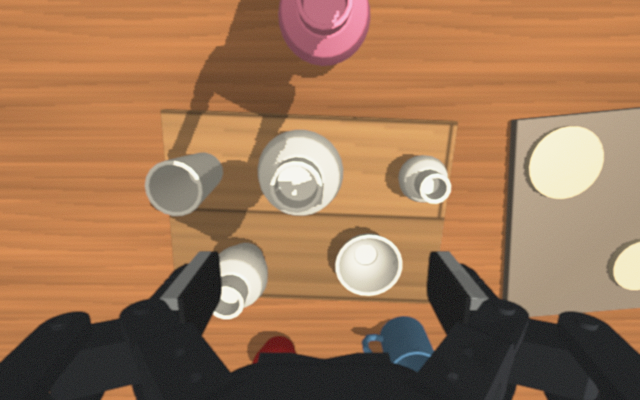

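The wrist view confirms the large vase, with its rim at (299,185). The fit is about (0.454, -0.238). I'll descend onto its collar.

Call:
drive_tool:
  rows:
    - [0, 0, 0, -0.013, -0.028, 0, 1]
    - [0, 0, 0, 0, 0, 0.035, 1]
    - [0, 0, 0, 0, 0, 0.035, 1]
    - [0, 0, 0, 0, 0, 0.035, 1]
    - [0, 0, 0, 0, 0, 0.035, 1]
    - [0, 0, 0, 0, 0, 0.035, 1]
    - [0, 0, 0, 0, 0, 0.02, 1]
    - [0, 0, 0, 0, 0, 0.01, 1]

```text
time: 5.27
tool_pos: [0.4514, -0.2355, 0.1425]
tcp_rot: [0.004, -3.136, -0.005]
wrist_force: [-1.1, 0.5, -0.7]
width: 1.004
grip_force: 0.0
```

Call:
drive_tool:
  rows:
    - [0, 0, 0, 0, 0, 0.003, 1]
    - [0, 0, 0, 0, 0, 0, 0.5]
    - [0, 0, 0, 0, 0, 0, 0.3]
    - [0, 0, 0, 0, 0, 0, 0.3]
    - [0, 0, 0, 0, 0, 0, 0.3]
    - [0, 0, 0, 0, 0, 0, 0.3]
  force: 40

```text
time: 5.77
tool_pos: [0.4552, -0.2389, 0.1461]
tcp_rot: [0.0, 3.137, -0.002]
wrist_force: [-0.1, 2.6, 5.9]
width: 0.593
grip_force: 42.0
```

Call:
drive_tool:
  rows:
    - [0, 0, 0, 0, 0, 0, 0.3]
    - [0, 0, 0, 0, 0, -0.01, 0.3]
    - [0, 0, 0, 0, 0, -0.02, 0.3]
    - [0, 0, 0, 0, 0, 0, 0.3]
    - [0, 0, 0, 0, 0, 0, 0.3]

```text
time: 6.18
tool_pos: [0.4543, -0.239, 0.1744]
tcp_rot: [0.0, 3.139, -0.003]
wrist_force: [-1.1, -0.1, -5.5]
width: 0.598
grip_force: 43.5
```

```bash
python3 - <<'E'
from h import *
s,p=wrist(); save(p,'w3'); print(s)
E
```

```text
{'time': 6.1833, 'q': array([-5.32730580e-01, -8.16198616e-04,  2.01012264e+00, -1.21606222e-04,
        1.12896249e+00, -2.10341625e+00]), 'joint_vel': array([-0.00052114,  0.02028511,  0.03453902, -0.00149689,  0.00864575,
       -0.00026912]), 'joint_torque': array([ 5.04591200e-02, -3.80424678e+01, -3.78950357e+01,  4.58269485e-02,
        3.75808880e-02,  8.49678054e-05]), 'tool_pos': array([ 0.45434122, -0.23901417,  0.17443078]), 'tcp_rot': array([ 9.23484921e-05,  3.13878405e+00, -2.79774551e-03]), 'wrist_force': array([-1.07632701, -0.11454678, -5.53910328]), 'torque': array([-0.01812087,  0.11819773, -0.0343181 ]), 'grip_force': 43.46492266282439, 'width': 0.5983590444854295}
```

View pics/w3.png

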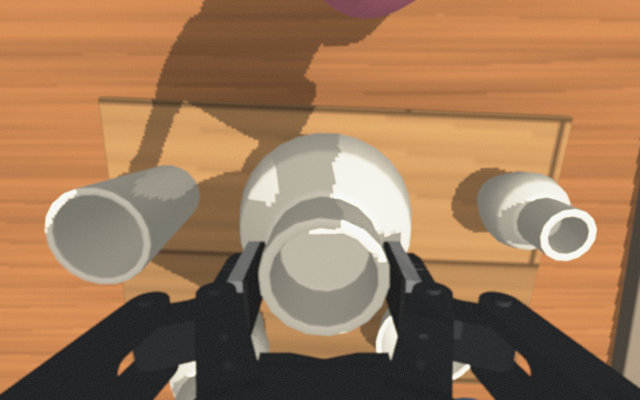

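The vase is held. The rim ellipse is centred near (325,277) and sits between the pads.

```bash
cat >> h.py <<'E'
def rimfit(p,zc,r,x0,n,ps=None):
    "offset of held vase: fit rim circle ellipse bounds to mask bottom/left/right"
    L=masks_of(p,n); m=L[0]; print([(np.round(a['bbox']),round(a['score'],2)) for a in L])
    return m
E
python3 - <<'E'
from h import *
s,p=wrist()
t=np.linspace(0,2*np.pi,60)
im=p['color'].copy()
for dx,c in ((0,(255,0,0)),(-.005,(0,255,0))):
    C=s['tool_pos']+[dx,0,.022]
    q=np.array([w2px(p,C+[.026*np.cos(a),.026*np.sin(a),0]) for a in t]); print(dx,q.min(0).round(1),q.max(0).round(1))
    cv2.polylines(im,[q.round().astype(np.int32)],True,c,1)
p['color']=im[150:400,180:460]; p['color']=cv2.resize(p['color'],None,fx=2.2,fy=2.2); save(p,'w3b')
E
```

```text
0 [254.  221.1] [388.1 341.3]
-0.005 [253.3 208.2] [388.8 330.8]
```

View pics/w3b.png

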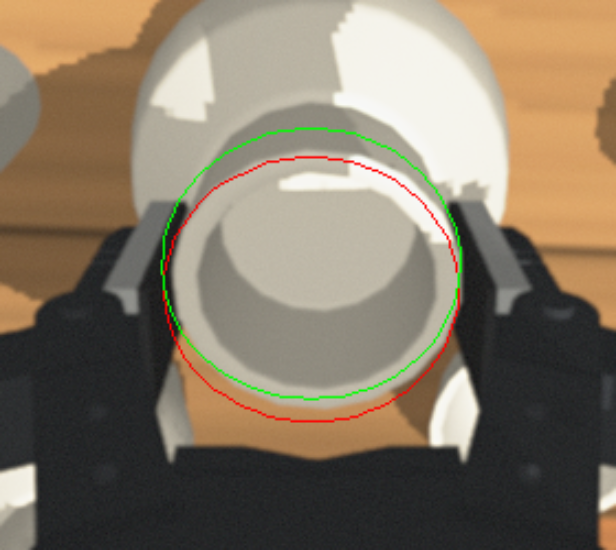

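Call:
drive_tool:
  rows:
    - [0, 0, 0, 0, 0, -0.03, 0.3]
    - [0, 0, 0, 0, 0, -0.035, 0.3]
    - [0, 0, 0, 0, 0, -0.03, 0.3]
    - [0, 0, 0, 0, 0.015, 0, 0.3]
    - [0, 0, 0, 0, 0.03, 0, 0.3]
    - [0, 0, 0, 0, 0.036, 0, 0.3]
    - [0, 0, 0, 0, 0.036, 0, 0.3]
    - [0, 0, 0, 0, 0.036, 0, 0.3]

```text
time: 6.95
tool_pos: [0.4522, -0.084, 0.2666]
tcp_rot: [-0.002, -3.139, -0.001]
wrist_force: [0.8, 0.4, -5.4]
width: 0.594
grip_force: 45.0
```

Call:
drive_tool:
  rows:
    - [0, 0, 0, 0, 0.036, 0, 0.3]
    - [0, 0, 0, 0, 0.036, 0, 0.3]
    - [0, 0, 0, 0, 0.036, 0, 0.3]
    - [0, 0, 0, 0, 0.036, 0, 0.3]
    - [0, 0, 0, 0, 0.03, 0, 0.3]
    - [0, 0, 0, 0, 0.02, 0, 0.3]
    - [0, 0, 0, 0, 0.01, 0, 0.3]
    - [0, 0, 0, 0, 0, 0, 0.3]

```text
time: 7.62
tool_pos: [0.4525, 0.1204, 0.2668]
tcp_rot: [0.005, -3.139, -0.0]
wrist_force: [-0.4, -0.6, -5.6]
width: 0.596
grip_force: 45.1
```

Call:
drive_tool:
  rows:
    - [0, 0, 0, 0, 0, 0, 0.3]
    - [0, 0, 0, 0, 0, 0, 0.3]

```text
time: 7.78
tool_pos: [0.4531, 0.1176, 0.2675]
tcp_rot: [-0.001, -3.14, 0.002]
wrist_force: [-0.5, -0.1, -4.5]
width: 0.593
grip_force: 45.1
```

Call:
drive_tool:
  rows:
    - [0, 0, 0, -0.001, 0.0015, 0.01, 0.3]
    - [0, 0, 0, 0, 0, 0.025, 0.3]
    - [0, 0, 0, 0, 0, 0.03, 0.3]
    - [0, 0, 0, 0, 0, 0.02, 0.3]
    - [0, 0, 0, 0, 0, 0.012, 0.3]
    - [0, 0, 0, 0, 0, 0.005, 0.3]
    - [0, 0, 0, 0, 0, 0, 0.3]
    - [0, 0, 0, 0, 0, 0, 0.3]

```text
time: 8.45
tool_pos: [0.4553, 0.1199, 0.1671]
tcp_rot: [0.001, 3.14, 0.0]
wrist_force: [0.4, -0.1, -4.9]
width: 0.595
grip_force: 45.1
```

Call:
drive_tool:
  rows:
    - [0, 0, 0, 0, 0, 0.003, 0.3]
    - [0, 0, 0, 0, 0, 0, 0.3]
    - [0, 0, 0, 0, 0, 0, 0.3]

```text
time: 8.7
tool_pos: [0.4551, 0.1203, 0.1643]
tcp_rot: [-0.0, 3.14, 0.001]
wrist_force: [-0.1, 0.9, -5.7]
width: 0.595
grip_force: 45.0
```

```bash
python3 - <<'E'
from h import *
s=status.read_state(); print(s['tool_pos'],s['wrist_force'])
p=read_camera('scene'); save({'color':cv2.resize(p['color'][90:220,300:460],None,fx=4,fy=4)},'s2')
E
```

```text
[0.45511359 0.12031785 0.16428499] [-0.0576067   0.91777658 -5.65167223]
```

View pics/s2.png

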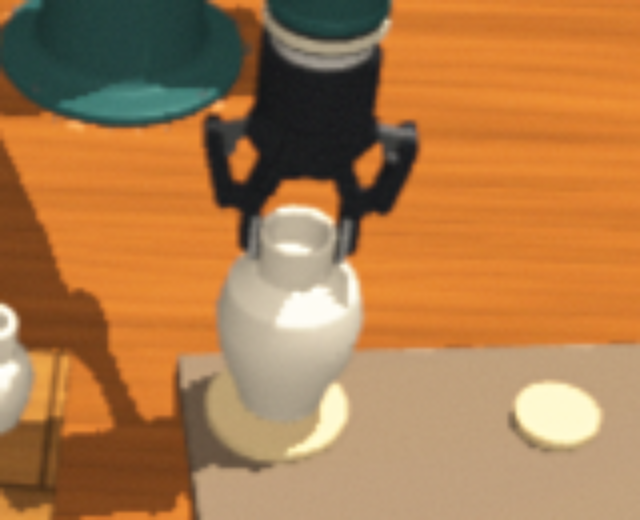

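The vase is hovering upright over the large setter. I'll lower it until the load comes off the wrist.

Call:
drive_tool:
  rows:
    - [0, 0, 0, 0, 0, 0.002, 0.3]
    - [0, 0, 0, 0, 0, 0.002, 0.3]
    - [0, 0, 0, 0, 0, 0, 0.3]
    - [0, 0, 0, 0, 0, 0, 0.3]

```text
time: 9.08
tool_pos: [0.4541, 0.1201, 0.159]
tcp_rot: [0.0, -3.141, 0.0]
wrist_force: [0.9, -0.0, -5.5]
width: 0.594
grip_force: 45.1
```

Call:
drive_tool:
  rows:
    - [0, 0, 0, 0, 0, 0.0015, 0.3]
    - [0, 0, 0, 0, 0, 0, 0.3]
    - [0, 0, 0, 0, 0, 0, 0.3]

```text
time: 9.33
tool_pos: [0.4543, 0.1202, 0.1576]
tcp_rot: [0.0, -3.141, 0.0]
wrist_force: [-0.4, 0.3, -4.4]
width: 0.592
grip_force: 45.1
```

Call:
drive_tool:
  rows:
    - [0, 0, 0, 0, 0, 0.0015, 0.3]
    - [0, 0, 0, 0, 0, 0, 0.3]
    - [0, 0, 0, 0, 0, 0, 0.3]

```text
time: 9.58
tool_pos: [0.4544, 0.1201, 0.1563]
tcp_rot: [0.0, -3.142, 0.0]
wrist_force: [-0.8, 0.2, -4.3]
width: 0.594
grip_force: 45.1
```

Call:
drive_tool:
  rows:
    - [0, 0, 0, 0, 0, 0.001, 0.3]
    - [0, 0, 0, 0, 0, 0, 0.3]
    - [0, 0, 0, 0, 0, 0, 0.3]

```text
time: 9.83
tool_pos: [0.4551, 0.1203, 0.1562]
tcp_rot: [-0.0, 3.14, 0.0]
wrist_force: [-1.3, -0.0, 1.2]
width: 0.596
grip_force: 45.6
```

Call:
drive_tool:
  rows:
    - [0, 0, 0, 0, 0, 0.001, 0.3]
    - [0, 0, 0, 0, 0, 0, 0.3]
    - [0, 0, 0, 0, 0, 0, 0.3]

```text
time: 10.08
tool_pos: [0.4557, 0.1205, 0.1562]
tcp_rot: [-0.0, 3.139, 0.001]
wrist_force: [-1.8, -1.4, 6.5]
width: 0.593
grip_force: 46.1
```

Contact. I'll release it and retreat straight up.

Call:
drive_tool:
  rows:
    - [0, 0, 0, 0, 0, -0.001, 0.3]
    - [0, 0, 0, 0, 0, 0, 0.65]
    - [0, 0, 0, 0, 0, 0, 0.8]
    - [0, 0, 0, 0, 0, 0, 1]
    - [0, 0, 0, 0, 0, 0, 1]
    - [0, 0, 0, 0, 0, -0.01, 1]
    - [0, 0, 0, 0, 0, -0.025, 1]
    - [0, 0, 0, 0, 0, -0.035, 1]

```text
time: 10.75
tool_pos: [0.4519, 0.1196, 0.2233]
tcp_rot: [0.0, -3.135, 0.002]
wrist_force: [0.4, -0.2, 1.1]
width: 0.999
grip_force: 0.0
```

Call:
drive_tool:
  rows:
    - [0, 0, 0, 0, 0, -0.04, 1]
    - [0, 0, 0, 0, 0, -0.041, 1]
    - [0, 0, 0, 0, 0, -0.041, 1]
    - [0, 0, 0, 0, 0, 0, 1]
    - [0, 0, 0, 0, 0, 0, 1]

```text
time: 11.17
tool_pos: [0.4563, 0.1205, 0.352]
tcp_rot: [-0.0, 3.133, 0.003]
wrist_force: [-0.6, -0.5, -1.3]
width: 1.001
grip_force: 0.0
```

```bash
python3 - <<'E'
from h import *
MOD0=MOD['vase_large']; MOD['vase_large']=[(r,z+.01) for r,z in MOD0]
s,p=wrist(); print(s['tool_pos']); wfit(p,['vase_large'],{'vase_large':(.454,.12)})
p=read_camera('top'); wfit(p,['vase_large'],{'vase_large':(.454,.12)})
p=read_camera('scene'); wfit(p,['vase_large'],{'vase_large':(.454,.12)})
MOD['vase_large']=MOD0
E
```

```text
[0.45630442 0.12052957 0.35202538]
vase_large pred [322. 158.] [(3, array([279., 112., 366., 202.]), 0.74), (311, array([ 0.,  2., 90., 49.]), 0.65)]
   fit [0.4533 0.1222] 47 6226
vase_large pred [265. 236.] [(169, array([395., 288., 438., 336.]), 0.84), (3, array([245., 213., 285., 260.]), 0.72)]
   fit [0.4531 0.1235] 835 784
vase_large pred [371. 173.] [(2, array([353., 143., 390., 196.]), 0.83), (119, array([241., 111., 274., 160.]), 0.83)]
   fit [0.4458 0.1202] 26 1446
```

Large vase stands on its setter, about 2 mm off centre at most. Next is the medium one.

Call:
drive_tool:
  rows:
    - [0, 0, 0, -0.01, -0.036, 0, 1]
    - [0, 0, 0, -0.01, -0.036, 0, 1]
    - [0, 0, 0, -0.01, -0.036, 0, 1]
    - [0, 0, 0, -0.01, -0.036, 0, 1]
    - [0, 0, 0, -0.01, -0.036, 0, 1]
    - [0, 0, 0, -0.01, -0.036, 0, 1]
    - [0, 0, 0, -0.01, -0.036, 0, 1]
    - [0, 0, 0, -0.01, -0.036, 0, 1]

```text
time: 12.13
tool_pos: [0.5341, -0.1696, 0.3458]
tcp_rot: [-0.0, -3.139, -0.001]
wrist_force: [-0.1, 0.8, 0.3]
width: 0.997
grip_force: 0.0
```

Call:
drive_tool:
  rows:
    - [0, 0, 0, -0.01, -0.036, 0, 1]
    - [0, 0, 0, -0.01, -0.036, 0, 1]
    - [0, 0, 0, -0.01, -0.036, 0, 1]
    - [0, 0, 0, -0.01, -0.036, 0, 1]
    - [0, 0, 0, 0, 0, 0, 1]
    - [0, 0, 0, 0, 0, 0, 1]
    - [0, 0, 0, 0, 0, 0, 1]

```text
time: 12.72
tool_pos: [0.574, -0.3114, 0.3456]
tcp_rot: [-0.001, -3.139, -0.003]
wrist_force: [0.2, 0.2, 0.9]
width: 0.997
grip_force: 0.0
```

```bash
python3 - <<'E'
from h import *
s,p=wrist(); print(s['tool_pos'],s['tcp_rot'],s['q'],s['time']); save(p,'w4'); wfit(p,['vase_medium'],{'vase_medium':(.6,-.325)})
E
```

```text
[ 0.57395027 -0.31142207  0.34564159] [-7.77078667e-04 -3.13915958e+00 -3.28574750e-03] [-5.35579350e-01  1.78388400e-01  1.50025263e+00  5.63357215e-04
  1.46611066e+00 -2.10594034e+00] 12.7167
vase_medium pred [311. 182.] [(124, array([312., 266., 374., 342.]), 0.97), (1, array([276., 150., 346., 214.]), 0.55)]
   fit [ 0.6005 -0.3254] 45 3344
```

View pics/w4.png

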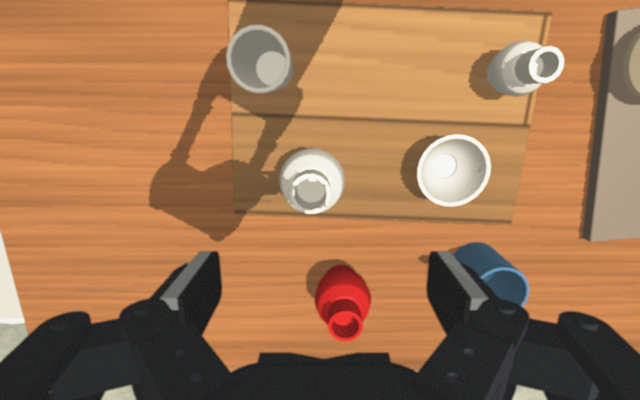

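The white medium vase's rim is at (312,190) and the red look-alike is at (343,300). The fit gives (0.600, -0.325).

Call:
drive_tool:
  rows:
    - [0, 0, 0, -0.026, -0.014, 0, 1]
    - [0, 0, 0, 0, 0, 0.035, 1]
    - [0, 0, 0, 0, 0, 0.035, 1]
    - [0, 0, 0, 0, 0, 0.035, 1]
    - [0, 0, 0, 0, 0, 0.035, 1]
    - [0, 0, 0, 0, 0, 0.035, 1]
    - [0, 0, 0, 0, 0, 0.03, 1]
    - [0, 0, 0, 0, 0, 0.015, 1]

```text
time: 13.48
tool_pos: [0.5979, -0.3225, 0.1226]
tcp_rot: [0.003, -3.136, -0.006]
wrist_force: [0.1, 1.0, 0.2]
width: 1.0
grip_force: 0.0
```

Call:
drive_tool:
  rows:
    - [0, 0, 0, 0, 0, 0.007, 1]
    - [0, 0, 0, 0, 0, 0, 1]
    - [0, 0, 0, 0, 0, 0, 1]

```text
time: 13.73
tool_pos: [0.6011, -0.3253, 0.1215]
tcp_rot: [-0.002, 3.14, -0.001]
wrist_force: [-0.6, -0.4, 0.9]
width: 0.999
grip_force: 0.0
```

Call:
drive_tool:
  rows:
    - [0, 0, 0, 0, 0, 0.007, 1]
    - [0, 0, 0, 0, 0, 0, 1]
    - [0, 0, 0, 0, 0, 0, 0.5]
    - [0, 0, 0, 0, 0, 0, 0.3]
    - [0, 0, 0, 0, 0, 0, 0.3]
    - [0, 0, 0, 0, 0, 0, 0.3]
    - [0, 0, 0, 0, 0, 0, 0.3]
    - [0, 0, 0, 0, 0, 0, 0.3]
  force: 40

```text
time: 14.4
tool_pos: [0.6009, -0.3261, 0.1141]
tcp_rot: [0.0, 3.14, -0.001]
wrist_force: [0.2, 0.4, 3.6]
width: 0.491
grip_force: 41.6
```

Call:
drive_tool:
  rows:
    - [0, 0, 0, 0, 0, -0.01, 0.3]
    - [0, 0, 0, 0, 0, -0.02, 0.3]
    - [0, 0, 0, 0, 0, 0, 0.3]
    - [0, 0, 0, 0, 0, 0, 0.3]

```text
time: 14.73
tool_pos: [0.6013, -0.3264, 0.1445]
tcp_rot: [-0.0, 3.139, -0.002]
wrist_force: [0.6, 0.3, -3.0]
width: 0.491
grip_force: 41.3
```

```bash
python3 - <<'E'
from h import *
s,p=wrist(); print(s['tool_pos'],s['wrist_force'])
t=np.linspace(0,2*np.pi,60); im=p['color'].copy()
C=s['tool_pos']+[0,0,.138-.1145]
q=np.array([w2px(p,C+[.022*np.cos(a),.022*np.sin(a),0]) for a in t]); print(q.min(0).round(1),q.max(0).round(1))
cv2.polylines(im,[q.round().astype(np.int32)],True,(255,0,0),1)
save({'color':cv2.resize(im[150:400,180:460],None,fx=2.2,fy=2.2)},'w5')
E
```

```text
[ 0.6012791  -0.32635609  0.14445943] [ 0.62252884  0.27631199 -2.99228277]
[263.7 233. ] [378.3 335.3]
```

View pics/w5.png

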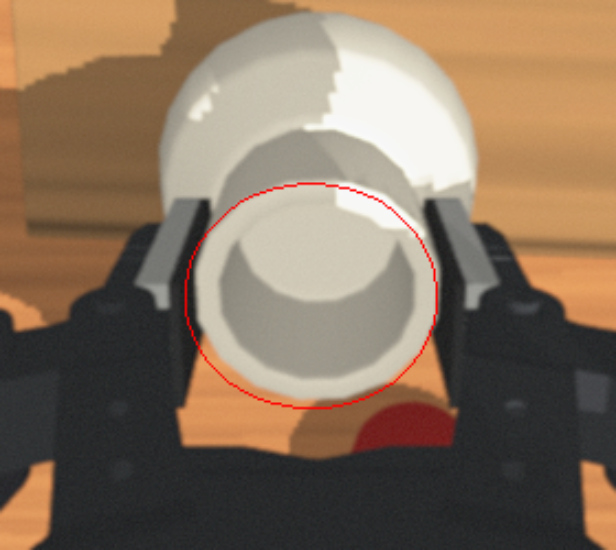

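The medium vase is held and centred. I'll carry it to the medium setter.

Call:
drive_tool:
  rows:
    - [0, 0, 0, 0, 0, -0.03, 0.3]
    - [0, 0, 0, 0, 0, -0.037, 0.3]
    - [0, 0, 0, 0, 0, -0.03, 0.3]
    - [0, 0, 0, 0, 0.015, 0, 0.3]
    - [0, 0, 0, 0, 0.03, 0, 0.3]
    - [0, 0, 0, 0, 0.038, 0, 0.3]
    - [0, 0, 0, 0, 0.038, 0, 0.3]
    - [0, 0, 0, 0, 0.038, 0, 0.3]

```text
time: 15.45
tool_pos: [0.5989, -0.1648, 0.2377]
tcp_rot: [-0.002, -3.138, -0.002]
wrist_force: [1.4, 0.3, -3.5]
width: 0.489
grip_force: 42.1
```

Call:
drive_tool:
  rows:
    - [0, 0, 0, 0, 0.038, 0, 0.3]
    - [0, 0, 0, 0, 0.038, 0, 0.3]
    - [0, 0, 0, 0, 0.038, 0, 0.3]
    - [0, 0, 0, 0, 0.038, 0, 0.3]
    - [0, 0, 0, 0, 0.038, 0, 0.3]
    - [0, 0, 0, 0, 0.038, 0, 0.3]
    - [0, 0, 0, 0, 0.038, 0, 0.3]
    - [0, 0, 0, 0, 0.038, 0, 0.3]

```text
time: 16.12
tool_pos: [0.5986, 0.1392, 0.2378]
tcp_rot: [0.0, -3.138, 0.001]
wrist_force: [0.8, 0.1, -3.0]
width: 0.49
grip_force: 42.1
```

Call:
drive_tool:
  rows:
    - [0, 0, 0, 0, 0.038, 0, 0.3]
    - [0, 0, 0, -0.003, 0.038, 0, 0.3]
    - [0, 0, 0, -0.002, 0.03, 0, 0.3]
    - [0, 0, 0, 0, 0.02, 0, 0.3]
    - [0, 0, 0, 0, 0.01, 0, 0.3]
    - [0, 0, 0, 0, 0, 0, 0.3]
    - [0, 0, 0, 0, 0, 0, 0.3]
    - [0, 0, 0, 0, 0, 0, 0.3]

```text
time: 16.78
tool_pos: [0.6051, 0.2717, 0.2394]
tcp_rot: [-0.001, -3.14, 0.002]
wrist_force: [0.5, -0.4, -2.4]
width: 0.492
grip_force: 42.1
```

Call:
drive_tool:
  rows:
    - [0, 0, 0, -0.003, -0.0125, 0.01, 0.3]
    - [0, 0, 0, 0, 0, 0.025, 0.3]
    - [0, 0, 0, 0, 0, 0.03, 0.3]
    - [0, 0, 0, 0, 0, 0.025, 0.3]
    - [0, 0, 0, 0, 0, 0.012, 0.3]
    - [0, 0, 0, 0, 0, 0.006, 0.3]
    - [0, 0, 0, 0, 0, 0, 0.3]
    - [0, 0, 0, 0, 0, 0, 0.3]

```text
time: 17.45
tool_pos: [0.6094, 0.2602, 0.1334]
tcp_rot: [0.001, 3.14, 0.001]
wrist_force: [-0.7, 0.7, -1.4]
width: 0.497
grip_force: 42.1
```

Call:
drive_tool:
  rows:
    - [0, 0, 0, 0, 0, 0.002, 0.3]
    - [0, 0, 0, 0, 0, 0, 0.3]
    - [0, 0, 0, 0, 0, 0, 0.3]

```text
time: 17.7
tool_pos: [0.6093, 0.2611, 0.1319]
tcp_rot: [-0.0, 3.139, 0.001]
wrist_force: [-0.5, 0.3, -3.0]
width: 0.491
grip_force: 42.1
```

Call:
drive_tool:
  rows:
    - [0, 0, 0, 0.001, -0.0015, 0.002, 0.3]
    - [0, 0, 0, 0, 0, 0.002, 0.3]
    - [0, 0, 0, 0, 0, 0.0015, 0.3]
    - [0, 0, 0, 0, 0, 0, 0.3]
    - [0, 0, 0, 0, 0, 0, 0.3]

```text
time: 18.12
tool_pos: [0.6071, 0.2591, 0.1244]
tcp_rot: [0.0, -3.141, 0.0]
wrist_force: [0.6, 0.4, -1.8]
width: 0.489
grip_force: 42.1
```

Call:
drive_tool:
  rows:
    - [0, 0, 0, 0, 0, 0.0015, 0.3]
    - [0, 0, 0, 0, 0, 0, 0.3]
    - [0, 0, 0, 0, 0, 0, 0.3]

```text
time: 18.37
tool_pos: [0.6079, 0.2593, 0.1241]
tcp_rot: [-0.0, 3.141, 0.0]
wrist_force: [-0.8, 0.3, 1.3]
width: 0.495
grip_force: 42.6
```

Call:
drive_tool:
  rows:
    - [0, 0, 0, 0, 0, 0.0015, 0.3]
    - [0, 0, 0, 0, 0, 0, 0.3]
    - [0, 0, 0, 0, 0, 0, 0.3]

```text
time: 18.62
tool_pos: [0.6082, 0.2594, 0.1241]
tcp_rot: [-0.0, 3.14, 0.001]
wrist_force: [-2.7, -0.8, 7.6]
width: 0.492
grip_force: 43.4
```

Contact came at the expected height, 0.124. Releasing.

Call:
drive_tool:
  rows:
    - [0, 0, 0, 0, 0, -0.002, 0.3]
    - [0, 0, 0, 0, 0, 0, 0.55]
    - [0, 0, 0, 0, 0, 0, 0.75]
    - [0, 0, 0, 0, 0, 0, 1]
    - [0, 0, 0, 0, 0, 0, 1]
    - [0, 0, 0, 0, 0, -0.01, 1]
    - [0, 0, 0, 0, 0, -0.025, 1]
    - [0, 0, 0, 0, 0, -0.035, 1]

```text
time: 19.28
tool_pos: [0.6048, 0.2582, 0.1908]
tcp_rot: [0.0, -3.134, 0.004]
wrist_force: [1.0, -0.9, 0.3]
width: 1.0
grip_force: 0.0
```

Call:
drive_tool:
  rows:
    - [0, 0, 0, 0, 0, -0.04, 1]
    - [0, 0, 0, 0, 0, -0.041, 1]
    - [0, 0, 0, 0, 0, -0.041, 1]
    - [0, 0, 0, 0, 0, -0.03, 1]
    - [0, 0, 0, 0, 0, 0, 1]
    - [0, 0, 0, 0, 0, 0, 1]

```text
time: 19.78
tool_pos: [0.6088, 0.2597, 0.3506]
tcp_rot: [-0.0, 3.134, 0.004]
wrist_force: [-0.4, 0.0, -0.0]
width: 1.003
grip_force: 0.0
```

```bash
python3 - <<'E'
from h import *
MOD['vase_medium']=[(r,z+.01) for r,z in MOD['vase_medium']]
g={'vase_medium':(.608,.26)}
s,p=wrist(); print(s['tool_pos'],s['time']); wfit(p,['vase_medium'],g)
p=read_camera('scene'); wfit(p,['vase_medium'],g)
E
```

```text
[0.60880636 0.25973115 0.35056779] 19.7833
vase_medium pred [323. 158.] [(2, array([290., 125., 355., 188.]), 0.84)]
   fit [0.6071 0.2605] 11 3536
vase_medium pred [428. 220.] [(229, array([188., 245., 220., 290.]), 0.88), (2, array([411., 194., 444., 238.]), 0.8), (75, array([355., 140., 390., 196.]), 0.5)]
   fit [0.6019 0.2588] 24 1049
```

Medium is placed. Moving to view the small vase.

Call:
drive_tool:
  rows:
    - [0, 0, 0, 0.016, -0.034, 0, 1]
    - [0, 0, 0, 0.016, -0.034, 0, 1]
    - [0, 0, 0, 0.016, -0.034, 0, 1]
    - [0, 0, 0, 0.016, -0.034, 0, 1]
    - [0, 0, 0, 0.016, -0.034, 0, 1]
    - [0, 0, 0, 0.016, -0.034, 0, 1]
    - [0, 0, 0, 0.016, -0.034, 0, 1]
    - [0, 0, 0, 0.016, -0.034, 0, 1]

```text
time: 20.65
tool_pos: [0.4775, -0.0141, 0.3437]
tcp_rot: [0.001, -3.138, -0.0]
wrist_force: [0.1, -0.1, 0.1]
width: 1.002
grip_force: 0.0
```

Call:
drive_tool:
  rows:
    - [0, 0, 0, 0.016, -0.034, 0, 1]
    - [0, 0, 0, 0.016, -0.034, 0.02, 1]
    - [0, 0, 0, 0, 0, 0.03, 1]
    - [0, 0, 0, 0, 0, 0, 1]
    - [0, 0, 0, 0, 0, 0, 1]
    - [0, 0, 0, 0, 0, 0, 1]

```text
time: 21.15
tool_pos: [0.4479, -0.0795, 0.2962]
tcp_rot: [0.001, -3.141, -0.001]
wrist_force: [0.5, 0.6, 0.3]
width: 1.0
grip_force: 0.0
```

```bash
python3 - <<'E'
from h import *
s,p=wrist(); print(s['tool_pos'],s['tcp_rot'],s['q'],s['time']); wfit(p,['vase_small'],G)
E
```

```text
[ 0.44792466 -0.07953293  0.29622755] [ 1.20437462e-03 -3.14055391e+00 -9.96538442e-04] [-2.30779004e-01 -1.98168358e-01  1.96174648e+00  3.86930506e-04
  1.37917068e+00 -1.80241623e+00] 21.15
vase_small pred [321. 183.] [(1, array([294., 153., 348., 212.]), 0.58)]
   fit [ 0.4696 -0.082 ] 32 2359
```

Call:
drive_tool:
  rows:
    - [0, 0, 0, -0.021, -0.0025, 0, 1]
    - [0, 0, 0, 0, 0, 0.035, 1]
    - [0, 0, 0, 0, 0, 0.035, 1]
    - [0, 0, 0, 0, 0, 0.035, 1]
    - [0, 0, 0, 0, 0, 0.035, 1]
    - [0, 0, 0, 0, 0, 0.03, 1]
    - [0, 0, 0, 0, 0, 0.02, 1]
    - [0, 0, 0, 0, 0, 0.01, 1]

```text
time: 21.92
tool_pos: [0.468, -0.0813, 0.094]
tcp_rot: [0.003, -3.138, -0.001]
wrist_force: [-0.8, -0.3, -1.2]
width: 1.001
grip_force: 0.0
```

Call:
drive_tool:
  rows:
    - [0, 0, 0, 0, 0, 0.004, 1]
    - [0, 0, 0, 0, 0, 0, 1]
    - [0, 0, 0, 0, 0, 0, 1]

```text
time: 22.17
tool_pos: [0.4705, -0.0826, 0.0939]
tcp_rot: [-0.001, 3.139, -0.001]
wrist_force: [0.2, -1.0, 0.9]
width: 0.997
grip_force: 0.0
```

Call:
drive_tool:
  rows:
    - [0, 0, 0, 0.001, 0, 0.007, 1]
    - [0, 0, 0, 0, 0, 0, 1]
    - [0, 0, 0, 0, 0, 0, 0.5]
    - [0, 0, 0, 0, 0, 0, 0.2]
    - [0, 0, 0, 0, 0, 0, 0.2]
    - [0, 0, 0, 0, 0, 0, 0.2]
    - [0, 0, 0, 0, 0, 0, 0.2]
    - [0, 0, 0, 0, 0, 0, 0.2]
  force: 30

```text
time: 22.83
tool_pos: [0.4681, -0.0827, 0.0857]
tcp_rot: [0.0, 3.141, -0.0]
wrist_force: [-1.0, 0.1, 3.8]
width: 0.42
grip_force: 30.1
```

Call:
drive_tool:
  rows:
    - [0, 0, 0, 0, 0, -0.01, 0.2]
    - [0, 0, 0, 0, 0, -0.02, 0.2]
    - [0, 0, 0, 0, 0, 0, 0.2]
    - [0, 0, 0, 0, 0, 0, 0.2]

```text
time: 23.17
tool_pos: [0.4689, -0.0829, 0.1164]
tcp_rot: [-0.0, 3.139, -0.001]
wrist_force: [0.2, -0.0, -2.4]
width: 0.418
grip_force: 30.4
```

```bash
python3 - <<'E'
from h import *
s,p=wrist(); print(s['tool_pos'],s['wrist_force'])
t=np.linspace(0,2*np.pi,60); im=p['color'].copy()
C=s['tool_pos']+[0,0,.110-.087]
q=np.array([w2px(p,C+[.018*np.cos(a),.018*np.sin(a),0]) for a in t]); print(q.min(0).round(1),q.max(0).round(1))
cv2.polylines(im,[q.round().astype(np.int32)],True,(255,0,0),1)
save({'color':cv2.resize(im[150:400,180:460],None,fx=2.2,fy=2.2)},'w6')
E
```

```text
[ 0.46893989 -0.08292763  0.11636844] [ 0.23212878 -0.01493868 -2.3597365 ]
[274.3 242.6] [367.8 326. ]
```

View pics/w6.png

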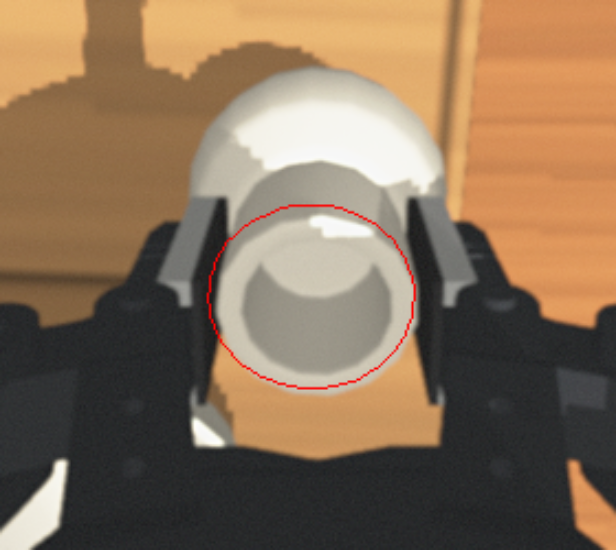

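The small vase is held, sitting about 2 mm forward of the TCP in x. I'll lift it above the large vase, carry it over, and allow for that offset.

Call:
drive_tool:
  rows:
    - [0, 0, 0, 0, 0, -0.03, 0.2]
    - [0, 0, 0, 0, 0, -0.037, 0.2]
    - [0, 0, 0, 0, 0, -0.037, 0.2]
    - [0, 0, 0, 0, 0, -0.037, 0.2]
    - [0, 0, 0, 0, 0, -0.037, 0.2]
    - [0, 0, 0, 0, 0, -0.01, 0.2]
    - [0, 0, 0, 0, 0, 0, 0.2]
    - [0, 0, 0, 0, 0.02, 0, 0.2]

```text
time: 23.88
tool_pos: [0.4677, -0.0646, 0.302]
tcp_rot: [-0.004, -3.141, 0.003]
wrist_force: [-0.3, 0.7, -2.8]
width: 0.41
grip_force: 30.8
```

Call:
drive_tool:
  rows:
    - [0, 0, 0, 0, 0.036, 0, 0.2]
    - [0, 0, 0, 0, 0.036, 0, 0.2]
    - [0, 0, 0, 0.002, 0.036, 0, 0.2]
    - [0, 0, 0, 0.002, 0.036, 0, 0.2]
    - [0, 0, 0, 0.002, 0.036, 0, 0.2]
    - [0, 0, 0, 0.002, 0.036, 0, 0.2]
    - [0, 0, 0, 0.002, 0.036, 0, 0.2]
    - [0, 0, 0, 0.002, 0.036, 0, 0.2]

```text
time: 24.55
tool_pos: [0.4537, 0.2265, 0.299]
tcp_rot: [0.0, -3.136, 0.004]
wrist_force: [0.7, 0.8, -1.2]
width: 0.416
grip_force: 30.9
```

Call:
drive_tool:
  rows:
    - [0, 0, 0, 0.002, 0.036, 0, 0.2]
    - [0, 0, 0, 0.002, 0.03, 0, 0.2]
    - [0, 0, 0, 0.002, 0.02, 0, 0.2]
    - [0, 0, 0, 0, 0.01, 0, 0.2]
    - [0, 0, 0, 0, 0, 0, 0.2]
    - [0, 0, 0, 0, 0, 0, 0.2]
    - [0, 0, 0, 0, 0, 0, 0.2]

```text
time: 25.13
tool_pos: [0.4495, 0.3199, 0.3018]
tcp_rot: [-0.001, -3.14, 0.003]
wrist_force: [0.0, -1.0, -1.1]
width: 0.417
grip_force: 30.9
```

Descend toward TCP z of about 0.102. That's 0.200 down.

Call:
drive_tool:
  rows:
    - [0, 0, 0, 0, 0, 0.02, 0.2]
    - [0, 0, 0, 0, 0, 0.035, 0.2]
    - [0, 0, 0, 0, 0, 0.037, 0.2]
    - [0, 0, 0, 0, 0, 0.037, 0.2]
    - [0, 0, 0, 0, 0, 0.032, 0.2]
    - [0, 0, 0, 0, 0, 0.02, 0.2]
    - [0, 0, 0, 0, 0, 0.01, 0.2]
    - [0, 0, 0, 0, 0, 0.004, 0.2]

```text
time: 25.8
tool_pos: [0.4488, 0.3192, 0.1061]
tcp_rot: [-0.003, -3.138, 0.004]
wrist_force: [0.4, -0.3, -1.4]
width: 0.417
grip_force: 30.9
```

Call:
drive_tool:
  rows:
    - [0, 0, 0, 0, 0, 0, 0.2]
    - [0, 0, 0, 0, 0, 0, 0.2]
    - [0, 0, 0, 0, 0, 0, 0.2]

```text
time: 26.05
tool_pos: [0.4514, 0.3221, 0.1105]
tcp_rot: [0.0, 3.138, 0.003]
wrist_force: [0.5, -0.7, -1.5]
width: 0.418
grip_force: 30.9
```

Call:
drive_tool:
  rows:
    - [0, 0, 0, 0.001, -0.0015, 0.005, 0.2]
    - [0, 0, 0, 0, 0, 0.004, 0.2]
    - [0, 0, 0, 0, 0, 0.002, 0.2]
    - [0, 0, 0, 0, 0, 0, 0.2]
    - [0, 0, 0, 0, 0, 0, 0.2]
    - [0, 0, 0, 0, 0, 0, 0.2]

```text
time: 26.55
tool_pos: [0.4487, 0.3199, 0.0972]
tcp_rot: [0.0, -3.142, 0.0]
wrist_force: [-0.1, -0.4, -1.8]
width: 0.415
grip_force: 30.9
```

Call:
drive_tool:
  rows:
    - [0, 0, 0, 0, 0, 0.0015, 0.2]
    - [0, 0, 0, 0, 0, 0, 0.2]
    - [0, 0, 0, 0, 0, 0, 0.2]

```text
time: 26.8
tool_pos: [0.4488, 0.32, 0.0958]
tcp_rot: [-0.0, 3.141, 0.0]
wrist_force: [0.6, 0.7, -1.8]
width: 0.419
grip_force: 30.9
```

Call:
drive_tool:
  rows:
    - [0, 0, 0, 0, 0, 0.0015, 0.2]
    - [0, 0, 0, 0, 0, 0, 0.2]
    - [0, 0, 0, 0, 0, 0, 0.2]

```text
time: 27.05
tool_pos: [0.4494, 0.3202, 0.0957]
tcp_rot: [-0.0, 3.14, 0.001]
wrist_force: [-1.3, -1.3, 5.8]
width: 0.419
grip_force: 31.5
```

Contact at 0.0957, as predicted. Releasing.

Call:
drive_tool:
  rows:
    - [0, 0, 0, 0, 0, -0.001, 0.2]
    - [0, 0, 0, 0, 0, 0, 0.48]
    - [0, 0, 0, 0, 0, 0, 0.7]
    - [0, 0, 0, 0, 0, 0, 1]
    - [0, 0, 0, 0, 0, 0, 1]
    - [0, 0, 0, 0, 0, -0.01, 1]
    - [0, 0, 0, 0, 0, -0.025, 1]
    - [0, 0, 0, 0, 0, -0.035, 1]

```text
time: 27.72
tool_pos: [0.4463, 0.3183, 0.1629]
tcp_rot: [0.0, -3.135, 0.006]
wrist_force: [-0.3, -0.4, -0.2]
width: 0.999
grip_force: 0.0
```

Call:
drive_tool:
  rows:
    - [0, 0, 0, 0, 0, -0.04, 1]
    - [0, 0, 0, 0, 0, -0.041, 1]
    - [0, 0, 0, 0, 0, -0.041, 1]
    - [0, 0, 0, 0, 0, -0.041, 1]
    - [0, 0, 0, 0, 0, -0.02, 1]
    - [0, 0, 0, 0, 0, 0, 1]
    - [0, 0, 0, 0, 0, 0, 1]

```text
time: 28.3
tool_pos: [0.4495, 0.3203, 0.3511]
tcp_rot: [-0.0, 3.137, 0.004]
wrist_force: [-0.5, -0.1, -0.6]
width: 1.0
grip_force: 0.0
```

```bash
python3 - <<'E'
from h import *
for n in NAMES[:3]: MOD[n]=[(r,z+.01) for r,z in MOD[n]]
g={'vase_large':(.454,.12),'vase_medium':(.608,.26),'vase_small':(.4515,.321)}
s,p=wrist(); print(s['tool_pos'],s['time']); wfit(p,NAMES[:3],g); save(p,'w7')
p=read_camera('scene'); wfit(p,NAMES[:3],g); save(p,'s3')
E
```

```text
[0.44947962 0.32033444 0.35108732] 28.3
vase_large pred [149. 165.] [(7, array([ 83., 120., 196., 209.]), 0.8), (205, array([  8., 313.,  97., 352.]), 0.43)]
   fit [0.4524 0.1214] 254 7896
vase_medium pred [277. 278.] [(3, array([246., 245., 306., 323.]), 0.93)]
   fit [0.6078 0.26  ] 119 3448
vase_small pred [323. 159.] [(2, array([302., 132., 348., 180.]), 0.78)]
   fit [0.45   0.3216] 76 1811
vase_large pred [371. 173.] [(2, array([353., 145., 389., 197.]), 0.73), (119, array([246., 109., 272., 164.]), 0.67)]
   fit [0.4457 0.1203] 39 1408
vase_medium pred [428. 220.] [(2, array([410., 193., 444., 242.]), 0.79), (229, array([186., 245., 222., 290.]), 0.69)]
   fit [0.6011 0.2597] 50 974
vase_small pred [443. 183.] [(2, array([431., 166., 452., 197.]), 0.66)]
   fit [0.447  0.3189] 17 536
```

View pics/s3.png

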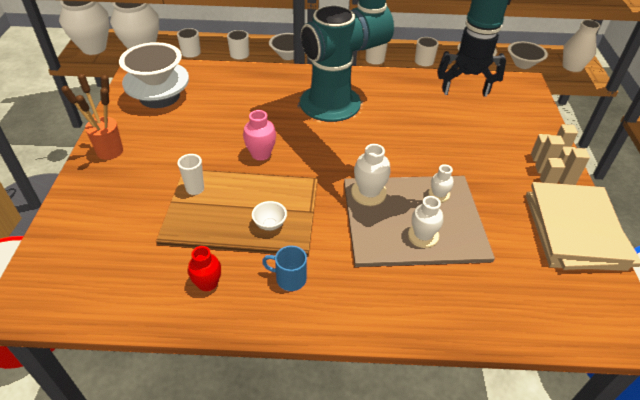

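All three vases stand on their own setters at (371,175), (427,222) and (442,184). The beaker, bowl and mug haven't moved, and the gripper is clear.

```bash
python3 -c "
from workcell import workorder; print(workorder.finish_job())"
```

```text
the job is handed in; nothing more can be done
None
```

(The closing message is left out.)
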